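Load the shaker, set its timer and start the run

ROBOT

A 7-joint arm with a two-finger parallel gripper is mounted at the origin on the work surface. World frame = base frame: x ahead of the robot, y to its left, z up, the work surface at z = 0. Lengths are in m, angles in rad, forces in N, time in s.
With the tool pointing down it reaches from about 0.4 to 0.85 m from the base axis. Payload 4.5 kg.
Tool frame: the origin (TCP) lies between the finger pads; the fingertips stand 19 mm ahead of it and the grasp point (between the pads) is the TCP (r.tips_ahead is the distance from the TCP to the fingertips, in m); z points along the fingers, y is the line along which they close (so a half turn about z gives the same grasp; the last joint's range is limited). The gripper opens to 88 mm and grips with 3 to 60 N. Pads are 18 mm wide; open, the fingers measure 123 mm over their backs; the gripper's body (75 mm by 187 mm) begins 45 mm behind the grasp point.
Start: joints at [1.369, 0.689, -0.195, 1.565, 0.157, 0.902, -0.215], TCP at [0.146, -0.608, 0.258] pointing down, gripper open.
Joint ranges: [-3.01, 3.01], [-0.46, 2.08], [-1.47, 1.51], [0.13, 2.56], [-1, 4.14], [0.04, 2.09], [-2.66, 2.66]. Speed limits (rad/s): [2.57, 2.57, 3.14, 3.14, 3.14, 3.14, 3.14].

INTERFACE

Orientations are given as a unit quaternion [x, y, z, w].
In Python, from plant import r, cams, models gives the robot as it stands. The module is installed in compiled form; this text tells all that it offers.
- The arm moves only by the tool jog_arm, never from a script. Its arguments are lists of equal length, an entry for each row: "turn": the turn, a rotation vector about the tool's x, y, z in rad, a list of three; "translation": the shift along the tool's x, y, z in m, a list of three; "grip": the closure, from 0 (fully open) to 1 (shut). In form: {"turn": [[ax, ay, az], ...], "translation": [[tx, ty, tz], ...], "grip": [grip, ...]}. A call has 1 to 20 rows; each row is the pose to reach, as a shift and turn from the pose commanded when the call began, along the tool's axes at that moment; what a row does not reach only later rows make up. A row lasts 1/8 s, in which the tool goes at most 62.5 mm and 10.7 degrees, less where a joint would pass 70% of its speed; a pose out of reach is approached as far as the arm can. A call with a gripper value outside its range is refused whole. The fingers move at their own pace and stop on an object; "force" is the grip in N (left out, the last holds). Time passes only in rows, so rows that repeat a pose let the fingers close. It gives the time, the measured TCP pose, the force, the opening and the grip force at its end, in the units of the state.
- r.get_state(): the state, without advancing time (a new reading comes with each control period).
- cams.snapshot(name): name is "side" or "top"; returns the picture (420x560x3 uint8, red, green, blue); there is no depth.
- cams.camera_params(name): a dict with "fx", "fy", "cx", "cy" (pixels), "eye" and "orientation" of the camera in the world. Camera axes: x right, y up, looking along -z (the intrinsics and any distortion apply to the point x, -y, -z); pixel columns grow to the right and rows downward; lengths in m; the calibration is good to about 2 mm. A picture is of the moment at which its call begins. camera_params takes no time and is no camera call.
- r.finish_job(): hands the job in; it is judged then, once.
Trained networks look in the newest picture that a camera, given by its name, has taken for a name from the list of things; names that differ only in an ending like _2 or _b are one class to them, and where a whole thing is asked for, a point or a joint stands for the part that bears it (a point fixed in the world has none). Each returns a list of dicts, best first, with "p" (0 to 1); they miss things now and then, are a little off and sometimes report something else, mostly with a low value. They report only what shows in the picture. A call takes as long as a camera call. They do not tell look-alikes from the thing itself.
- models.find_in(camera, name): "position" ([x, y, z] in m, in world coordinates, good to about 4 mm: the middle of the surface that is visible of it).
- models.masks_of(camera, name): "pixels" (420x560 bool, what is visible of it).
- models.place_of(camera, name): "position" ([x, y, z] in m, in world coordinates, good to about 4 mm: a listed point, or the origin of a listed thing).
The state is a dict: "clock": time; "q": joint angles; "qd": joint speeds; "joint_torque": joint torques, N m; "tool_pos": TCP position; "eef_rot": TCP orientation; "contact_force": force on the tool from outside, world axes, zero at the start; "moment": the same for the moment, N m; "opening": opening from 0.0 (shut) to 1.0 (fully open); "finger_force": force on a finger pad.
Only numpy, scipy, OpenCV 4.12 (cv2) and the standard library are available. Lean on these libraries where they do the work, as an engineer would, in place of code of your own. Each camera call takes 0.05 s, during which the arm holds its last target. There are 200 camera calls.

TASK

Get the shake test of the coated discs under way: every sample jar on the bench must have its blue lid pressed fully home and stand upright on the shaker's deck, inside the green gallery, and the timer's two thumbwheels must be rolled with a fingertip until they are set to 45 (minutes). When all that is done, press the timer's green start button; leave the other things on the bench where they lie.

Things in the scene. Friction and masses are not known exactly. Their poses are not given: they have to be found in the camera images.
- jar_a: sample jar, upright on the bench at the start (3 or 4 of the five jars a-e are present; an absent one reads None): clear plastic body 54 mm across and 44 mm high with discs inside, white neck, blue press-on lid 58 mm across and 16 mm thick; 62 mm high in all with the lid home, 100 to 180 g. Origin: centre of its underside, z up. Grip the clear body (54 mm) below the lid.
- lid_a (a joint): lid of jar_a: how far it stands proud of its home position, m: 0 = fully home (lid top 62 mm above the jar's underside), 0.007 = as high as it goes. Tight fit: straight down on its middle it moves under about 7 N and stays where it is left.
- jar_b: sample jar, upright on the bench at the start (3 or 4 of the five jars a-e are present; an absent one reads None): clear plastic body 54 mm across and 44 mm high with discs inside, white neck, blue press-on lid 58 mm across and 16 mm thick; 62 mm high in all with the lid home, 100 to 180 g. Origin: centre of its underside, z up. Grip the clear body (54 mm) below the lid.
- lid_b (a joint): lid of jar_b: how far it stands proud of its home position, m: 0 = fully home (lid top 62 mm above the jar's underside), 0.007 = as high as it goes. Tight fit: straight down on its middle it moves under about 7 N and stays where it is left.
- jar_c: sample jar, upright on the bench at the start (3 or 4 of the five jars a-e are present; an absent one reads None): clear plastic body 54 mm across and 44 mm high with discs inside, white neck, blue press-on lid 58 mm across and 16 mm thick; 62 mm high in all with the lid home, 100 to 180 g. Origin: centre of its underside, z up. Grip the clear body (54 mm) below the lid.
- lid_c (a joint): lid of jar_c: how far it stands proud of its home position, m: 0 = fully home (lid top 62 mm above the jar's underside), 0.007 = as high as it goes. Tight fit: straight down on its middle it moves under about 7 N and stays where it is left.
- jar_d: sample jar, upright on the bench at the start (3 or 4 of the five jars a-e are present; an absent one reads None): clear plastic body 54 mm across and 44 mm high with discs inside, white neck, blue press-on lid 58 mm across and 16 mm thick; 62 mm high in all with the lid home, 100 to 180 g. Origin: centre of its underside, z up. Grip the clear body (54 mm) below the lid.
- lid_d (a joint): lid of jar_d: how far it stands proud of its home position, m: 0 = fully home (lid top 62 mm above the jar's underside), 0.007 = as high as it goes. Tight fit: straight down on its middle it moves under about 7 N and stays where it is left.
- jar_e: sample jar, upright on the bench at the start (3 or 4 of the five jars a-e are present; an absent one reads None): clear plastic body 54 mm across and 44 mm high with discs inside, white neck, blue press-on lid 58 mm across and 16 mm thick; 62 mm high in all with the lid home, 100 to 180 g. Origin: centre of its underside, z up. Grip the clear body (54 mm) below the lid.
- lid_e (a joint): lid of jar_e: how far it stands proud of its home position, m: 0 = fully home (lid top 62 mm above the jar's underside), 0.007 = as high as it goes. Tight fit: straight down on its middle it moves under about 7 N and stays where it is left.
- deck (a point): centre of the orbital shaker's deck, upper face, 105 mm above the bench, z up, x and y along its edges. Shaker: fixed, white base, 250 x 250 x 105 mm high; square deck with a dark rubber mat framed by a green wire gallery 20 mm high, clear space inside 236 x 236 mm. Four jars fit with room for fingers at about 50 mm either side of the centre in x and y.
- timer: bench timer, fixed: grey case with red end cheeks, 168 (x) x 220 (y) x 89 mm high, grey top panel at 85 mm. Origin: centre of its underside; x points from its front (robot side) to its back, y to the robot's left.
- tens_ribs (a point): rim top of the tens thumbwheel (the left one as seen from the robot), at the middle of its ribbed half, 103 mm above the bench, 56 mm from the timer's origin towards its +y; axes as the timer's, it stays there as the wheel turns. Wheel: rim radius 36 mm, axle along the timer's y 36 mm below this point, 44 mm wide, rim standing 18 mm out of the panel.
- units_ribs (a point): the same point of the units thumbwheel (right one), 50 mm from tens_ribs towards timer -y. On both wheels the black half, 26 mm wide, has 10 ribs to push, 4 mm thick, 7 mm higher than the rim; the white half beside it (timer +y) carries the digits 0 to 9 (0 red), upright as read from the robot's side. Red marks on the panel point at the top of the wheels.
- tens (a joint): tens thumbwheel, angle in rad: the digit on top, in line with the red marks, is the one set: angle = digit x 0.628 (plus whole turns of 6.283). Turns endlessly, either way, and clicks into each digit. Rolling its top away from the robot (timer +x) counts up and the angle grows.
- units (a joint): units thumbwheel, works as tens does. Ribs lie midway between digits: with a digit set, the nearest stand 0.314 rad before and behind the top. Pushing one with a fingertip takes about 4 N; a little past half way, the wheel runs on to the next digit by itself once free.
- start (a joint): green start button of the timer, m pressed: 0 = out, 0.006 = fully down (about 5 N); springs back.
- start_top (a point): centre of the start button's top face (28 mm across), 107 mm above the bench when out, pressed downwards.
- reagent: bystander: amber bottle, 34 mm across, 60 mm high, origin at the underside's centre
- gold_disc: bystander: flat gold disc, 60 mm across, 5 mm thick
- carbon_disc: bystander: flat black disc, 60 mm across, 5 mm thick
- tweezers: bystander: black tweezers, 136 mm long along x, 8 mm thick
- loupe: bystander: black loupe, 44 mm across, 32 mm high
Things that resemble listed ones, but are neither listed nor needed, are in the scene too. Leave any pink or red look-alike of the jar_e alone.

How it is judged:
On the way, in this order (a step that is already met when the one before it is completed fails the run):
1. every jar present stands upright on the deck with its lid fully home, and the thumbwheels are set to 45 ((value of joint tens between -10.2031 and -9.9031 rad or value of joint tens between -3.91991 and -3.61991 rad or value of joint tens between 2.36327 and 2.66327 rad or value of joint tens between 8.64646 and 8.94646 rad or value of joint tens between 14.9296 and 15.2296 rad) and (value of joint units between -9.57478 and -9.27478 rad or value of joint units between -3.29159 and -2.99159 rad or value of joint units between 2.99159 and 3.29159 rad or value of joint units between 9.27478 and 9.57478 rad or value of joint units between 15.558 and 15.858 rad) and x of jar_a in the frame of deck between -0.1 and 0.1 m and y of jar_a in the frame of deck between -0.1 and 0.1 m and z of jar_a in the frame of deck between -0.004 and 0.006 m and angle between each of jar_a, jar_b, jar_c, jar_d, jar_e's own z axis and vertical below 0.1 rad and value of joint each of lid_a, lid_b, lid_c, lid_d, lid_e below 0.0015 m and linear speed of each of jar_a, jar_b, jar_c, jar_d, jar_e below 0.05 m/s and x of jar_b in the frame of deck between -0.1 and 0.1 m and y of jar_b in the frame of deck between -0.1 and 0.1 m and z of jar_b in the frame of deck between -0.004 and 0.006 m and x of jar_c in the frame of deck between -0.1 and 0.1 m and y of jar_c in the frame of deck between -0.1 and 0.1 m and z of jar_c in the frame of deck between -0.004 and 0.006 m and x of jar_d in the frame of deck between -0.1 and 0.1 m and y of jar_d in the frame of deck between -0.1 and 0.1 m and z of jar_d in the frame of deck between -0.004 and 0.006 m and x of jar_e in the frame of deck between -0.1 and 0.1 m and y of jar_e in the frame of deck between -0.1 and 0.1 m and z of jar_e in the frame of deck between -0.004 and 0.006 m), for 0.2 s.
2. the start button is pressed (value of joint start above 0.004 m), for 0.05 s.
At the end, for the whole second after the job is handed in: Every jar present stands upright (within 0.1 rad) and still on the shaker's deck, its axis within 100 mm of the deck's centre lines, its lid within 1.5 mm of fully home; the thumbwheels are clicked in at 4 (tens) and 5 (units), within 0.15 rad; the start button is out again (all of step 1 and value of joint start below 0.0015 m); the robot touches nothing.
It fails at once if a bystander is shoved more than 6 cm or the bottle or loupe is knocked over (distance of any of reagent, gold_disc, carbon_disc, tweezers, loupe from where it was at the start of the episode above 0.06 m or angle between any of reagent, loupe's own z axis and vertical above 0.7 rad).
Of jar_a, jar_b, jar_c, jar_d, jar_e only 3 to 4 are there at a start; the rules pass over those that are not, and their reading is None.
At some moment in a run one of jar_a, jar_b, jar_c, jar_d, jar_e may be knocked a few centimetres aside while the robot is not near it.
It also fails if it takes over 210 s, if anything falls off the work surface, if the arm or the gripper's body presses on something with over 40 N, if the wrist force passes 120 N, or if a joint passes its speed limit or range.

## Working session

There is one attempt and no reset: what is moved stays moved. The work goes in short steps, Python scripts to look and compute and a tool call to move; the robot and the scene stay as the last step left them, time stands still between calls to the robot, and variables do not carry over. Pictures are saved under pics/ and viewed, at most 14 in all, crops included, and the job is handed in when it is done.

Besides the shell and the picture viewer there is one more tool, called after ">>>" by a JSON object that holds its "method" and its "body". jog_arm: Moves the arm, as the interface text tells. Its arguments: {"type":"object","properties":{"turn":{"type":"array"},"translation":{"type":"array"},"grip":{"type":"array"},"force":{"type":"number"}},"required":["turn","translation","grip"]}

```bash
mkdir -p pics; cat > h.py <<'E'
import numpy as np, cv2
from plant import r, cams, models
from scipy.spatial.transform import Rotation as R
def snap(n,f):
    im=cams.snapshot(n); cv2.imwrite('pics/'+f,im[:,:,::-1]); return im
def proj(n,p):
    c=cams.camera_params(n); v=R.from_quat(c['orientation']).inv().apply(np.array(p)-c['eye'])
    return c['cx']+c['fx']*v[0]/-v[2], c['cy']+c['fy']*(-v[1])/-v[2]
def ray(n,u,v,z):
    c=cams.camera_params(n); d=R.from_quat(c['orientation']).apply([(u-c['cx'])/c['fx'],-(v-c['cy'])/c['fy'],-1])
    return np.array(c['eye'])+d*(z-c['eye'][2])/d[2]
def shift(p):
    s=r.get_state(); return np.round(R.from_quat(s['eef_rot']).inv().apply(np.array(p)-s['tool_pos']),4)
E
python3 - <<'E'
from h import *
print(cams.camera_params('top'));print(cams.camera_params('side'));print(r.get_state())
for n in('top','side'):
    snap(n,n+'0.png')
    for k in ['jar_a','deck','timer','tens_ribs','units_ribs','start_top','reagent','loupe','gold_disc','carbon_disc','tweezers']:
        for d in models.place_of(n,k): print(n,k,np.round(d['position'],3),round(d['p'],2),np.round(proj(n,d['position'])))
E
```

```text
{'fx': 496.7583711516788, 'fy': 496.7583711516788, 'cx': 280.6047970087668, 'cy': 214.54683218427536, 'eye': array([ 0.32082568, -0.03711298,  1.26789596]), 'orientation': array([ 0.03797334, -0.04244416, -0.69488812,  0.71685914])}
{'fx': 382.05007876879137, 'fy': 382.05007876879137, 'cx': 281.6021741880231, 'cy': 213.84412426491093, 'eye': array([ 0.45336591, -0.61198107,  0.74872166]), 'orientation': array([ 0.34731586, -0.00787744,  0.00589881,  0.93769656])}
{'clock': 0.0, 'q': array([ 1.36880314,  0.6900193 , -0.19453339,  1.56632489,  0.15727849,
        0.90247308, -0.21509779]), 'qd': array([-0.00013   ,  0.00024754,  0.00036392, -0.00037036,  0.00015318,
        0.00037521,  0.00020836]), 'joint_torque': array([-1.16124979e-04, -5.27560079e+01, -1.26648489e+00, -1.53425127e+01,
       -5.25282905e-02,  6.58172314e-03,  1.58617177e-04]), 'tool_pos': array([ 0.14584309, -0.60714236,  0.25689353]), 'eef_rot': array([ 9.93052773e-01,  1.17666261e-01, -1.55533500e-04, -9.03992044e-04]), 'contact_force': array([-0.2155546 , -0.09535513, -0.74566748]), 'moment': array([ 0.0867545 
[... 1355 characters left out ...]
08. 332.]
side deck [0.502 0.305 0.107] 0.93 [296. 116.]
side timer [ 0.642 -0.103  0.003] 0.38 [357. 257.]
side tens_ribs [ 0.517 -0.316  0.104] 0.91 [312. 324.]
side tens_ribs [ 0.437  0.063 -0.001] 0.42 [271. 205.]
side tens_ribs [0.556 0.082 0.004] 0.18 [316. 199.]
side units_ribs [ 0.523 -0.373  0.104] 0.96 [316. 355.]
side start_top [ 0.536 -0.438  0.108] 0.62 [327. 397.]
side reagent [0.553 0.079 0.003] 0.69 [315. 200.]
side loupe [ 0.701  0.147 -0.003] 0.59 [367. 184.]
side gold_disc [ 0.544 -0.157 -0.002] 0.91 [316. 278.]
side carbon_disc [ 0.36  -0.186  0.002] 0.77 [234. 287.]
side tweezers [ 0.72  -0.201  0.001] 0.79 [398. 296.]
side tweezers [ 0.539 -0.437  0.108] 0.4 [329. 395.]
```

View pics/top0.png

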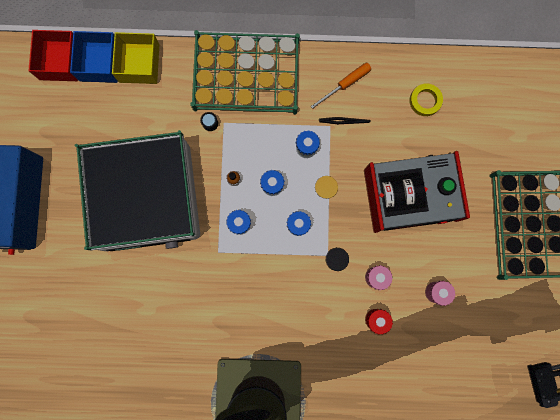

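View pics/side0.png

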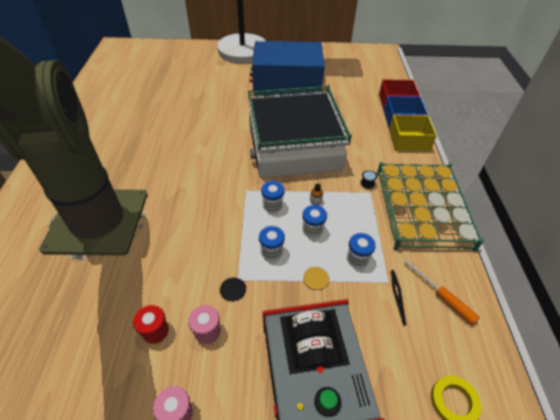

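```bash
python3 - <<'E'
from h import *
a=cv2.imread('pics/side0.png');b=cv2.imread('pics/top0.png')
def c(i,x,y,w,h): return cv2.resize(i[y:y+h,x:x+w],(400,300),interpolation=cv2.INTER_CUBIC)
cv2.imwrite('pics/c0.png',np.vstack([np.hstack([c(a,250,170,140,105),c(a,262,295,96,72)]),np.hstack([c(b,210,115,140,140*3//4+0),c(b,360,150,112,84)])]))
for t in [('side',309,318),('side',315,345)]: print(ray(*t,.103))
E
```

```text
[ 0.51337967 -0.30458768  0.103     ]
[ 0.52169045 -0.3541739   0.103     ]
```

View pics/c0.png

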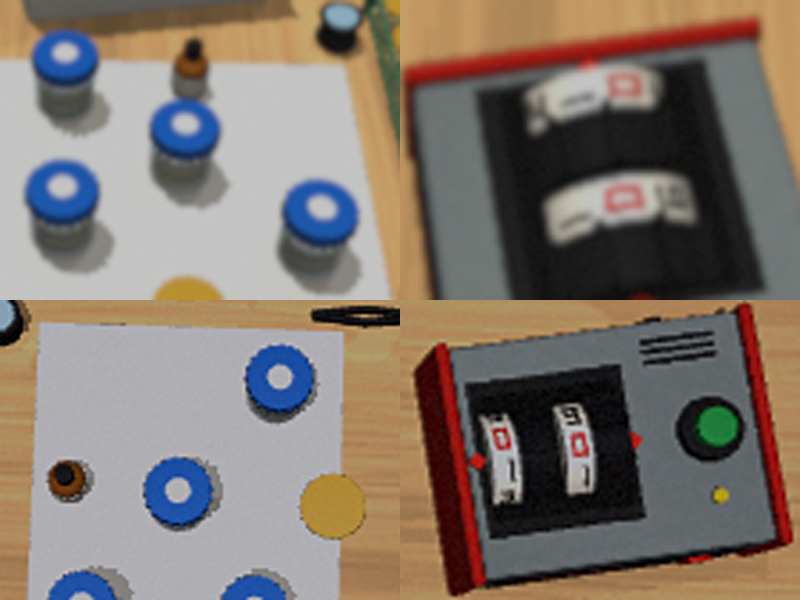

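```bash
cat >> h.py <<'E'
def blobs(n,im):
    hsv=cv2.cvtColor(im,cv2.COLOR_RGB2HSV)
    m=cv2.inRange(hsv,(100,150,60),(125,255,255))
    out=[]
    for c in cv2.findContours(m,cv2.RETR_EXTERNAL,cv2.CHAIN_APPROX_NONE)[0]:
        if 150<cv2.contourArea(c)<900:
            (u,v),rad=cv2.minEnclosingCircle(c); out.append((u,v,rad))
    return out
E
python3 - <<'E'
from h import *
for n in('top','side'):
    im=cv2.imread(f'pics/{n}0.png')[:,:,::-1].copy()
    for u,v,ra in blobs(n,im): print(n,round(u),round(v),round(ra,1),ray(n,u,v,.058).round(4))
P=[ray('top',u,v,.125) for u,v in((77,147),(181,133),(195,235),(89,250))]
print(np.round(P,3),np.mean(P,0))
P=[ray('top',u,v,.09) for u,v in((366,166),(458,152),(469,216),(381,231))]
print(np.round(P,3))
# red marks at panel
for u,v in((360+478*.28-0,150+(462-300)*.28),(360+(635-400)*.28,150+140*.28)): pass
for u,v in((360+78*.28,150+162*.28),(360+235*.28,150+140*.28)): print(ray('top',u,v,.085))
E
```

```text
top 298 223 12.1 [ 0.4398 -0.0871  0.058 ]
top 238 222 11.9 [0.4385 0.0598 0.058 ]
top 272 182 11.9 [ 0.54   -0.0189  0.058 ]
top 307 142 12.0 [ 0.6425 -0.103   0.058 ]
side 362 244 12.4 [ 0.643  -0.1048  0.058 ]
side 272 237 11.9 [ 0.4406 -0.0884  0.058 ]
side 314 215 11.2 [ 0.5407 -0.0208  0.058 ]
side 272 190 10.6 [0.4397 0.0615 0.058 ]
side 405 109 20.6 [0.8487 0.425  0.058 ]
[[0.596 0.44  0.125]
 [0.637 0.198 0.125]
 [0.398 0.153 0.125]
 [0.356 0.394 0.125]] [0.49678577 0.29616014 0.125     ]
[[ 0.58  -0.245  0.09 ]
 [ 0.622 -0.468  0.09 ]
 [ 0.466 -0.493  0.09 ]
 [ 0.424 -0.283  0.09 ]]
[ 0.5103684  -0.28510203  0.085     ]
[ 0.52881619 -0.39134916  0.085     ]
```

>>> {"method": "jog_arm", "body": {"turn": [[0, 0, 0.12], [0, 0, 0.236], [0, 0, 0.236], [0, 0, 0.236]], "translation": [[0, 0, 0], [0, 0, 0], [0, 0, 0], [0, 0, 0]], "grip": [1, 1, 1, 1], "force": 30}}

```text
clock: 1.7
tool_pos: [0.1461, -0.6077, 0.2577]
eef_rot: [1.0, 0.001, 0.0, -0.0]
contact_force: [-0.9, -0.4, -0.2]
opening: 0.567
finger_force: 0.0
```

>>> {"method": "jog_arm", "body": {"turn": [[0, 0, 0], [0, 0, 0], [0, 0, 0], [0, 0, 0], [0, 0, 0], [0, 0, 0], [0, 0, 0], [0, 0, 0], [0, 0, 0], [0, 0, 0], [0, 0, 0], [0, 0, 0], [0, 0, 0], [0, 0, 0]], "translation": [[0.294, -0.52, 0], [0.294, -0.52, 0], [0.294, -0.52, 0], [0.294, -0.52, 0], [0.294, -0.52, 0], [0.294, -0.52, 0], [0.294, -0.52, 0], [0.294, -0.52, 0], [0.294, -0.52, 0], [0.294, -0.52, 0], [0.294, -0.52, 0.06], [0.294, -0.52, 0.12], [0.294, -0.52, 0.15], [0.294, -0.52, 0.15]], "grip": [1, 1, 1, 1, 1, 1, 1, 1, 1, 1, 1, 1, 1, 1]}}

```text
clock: 3.45
tool_pos: [0.4392, -0.0874, 0.1062]
eef_rot: [1.0, 0.001, -0.002, -0.0]
contact_force: [0.6, 0.4, 0.2]
opening: 0.003
finger_force: 0.0
```

>>> {"method": "jog_arm", "body": {"turn": [[0, 0, 0], [0, 0, 0], [0, 0, 0], [0, 0, 0], [0, 0, 0]], "translation": [[0, 0, 0.012], [0, 0, 0.018], [0, 0, 0.022], [0, 0, 0.026], [0, 0, 0.026]], "grip": [1, 1, 1, 1, 1]}}

```text
clock: 4.08
tool_pos: [0.4404, -0.0878, 0.0819]
eef_rot: [1.0, -0.0, 0.0, 0.0]
contact_force: [-0.1, -0.2, -0.0]
opening: 0.005
finger_force: 0.0
```

>>> {"method": "jog_arm", "body": {"turn": [[0, 0, 0], [0, 0, 0], [0, 0, 0]], "translation": [[0, 0, 0.003], [0, 0, 0.005], [0, 0, 0.005]], "grip": [1, 1, 1]}}

```text
clock: 4.45
tool_pos: [0.4404, -0.0879, 0.0809]
eef_rot: [1.0, -0.0, 0.002, 0.0]
contact_force: [-5.4, 2.5, 55.1]
opening: 0.002
finger_force: 27.7
```

>>> {"method": "jog_arm", "body": {"turn": [[0, 0, 0], [0, 0, 0], [0, 0, 0], [0, 0, 0], [0, 0, 0], [0, 0, 0], [0, 0, 0], [0, 0, 0], [0, 0, 0], [0, 0, 0], [0, 0, 0], [0, 0, 0], [0, 0, 0], [0, 0, 0], [0, 0, 0], [0, 0, 0], [0, 0, 0], [0, 0, 0], [0, 0, 0], [0, 0, 0]], "translation": [[0, 0, -0.03], [0, 0, -0.053], [0, 0, -0.053], [0, 0, -0.053], [0, 0, -0.053], [0, 0, -0.053], [0, 0, -0.053], [0, 0, -0.053], [0, 0, -0.053], [0, 0, -0.053], [0, 0, -0.02], [0, 0, 0.01], [0, 0, 0.035], [0, 0, 0.047], [0, 0, 0.047], [0, 0, 0.047], [0, 0, 0.047], [0, 0, 0.047], [0, 0, 0.047], [0, 0, 0.047]], "grip": [1, 0, 0, 0, 0, 0, 0, 0, 0, 0, 0, 0, 0, 0, 0, 1, 1, 1, 1, 1], "force": 20}}

```text
clock: 6.95
tool_pos: [0.4442, -0.0888, 0.0328]
eef_rot: [1.0, -0.001, -0.004, -0.001]
contact_force: [0.2, -0.0, -1.0]
opening: 0.649
finger_force: 20.0
```

>>> {"method": "jog_arm", "body": {"turn": [[0, 0, 0], [0, 0, 0]], "translation": [[0, 0, 0], [0, 0, 0]], "grip": [1, 1]}}

```text
clock: 7.2
tool_pos: [0.4442, -0.0888, 0.0328]
eef_rot: [1.0, -0.0, -0.004, -0.001]
contact_force: [1.1, 0.5, -2.0]
opening: 0.646
finger_force: 20.0
```

```bash
python3 - <<'E'
from h import *
snap('side','s1.png'); print(r.get_state())
a=cv2.imread('pics/s1.png');cv2.imwrite('pics/s1c.png',cv2.resize(a[140:300,190:390],(800,640)[:1]+(600,),interpolation=cv2.INTER_CUBIC))
E
```

```text
{'clock': 7.25, 'q': array([ 0.1276701 ,  0.92616031, -0.05106413,  2.20701002,  1.18010411,
        0.04333329, -2.65415406]), 'qd': array([-0.00039708, -0.00032077, -0.00044971,  0.00013755,  0.00034738,
       -0.0010277 , -0.00043032]), 'joint_torque': array([-1.11771098e-02, -4.78277922e+01,  8.86960421e-01, -2.24249032e-01,
       -9.89545006e-04, -4.42078896e-02, -4.99302823e-04]), 'tool_pos': array([ 0.44420106, -0.08875421,  0.03280223]), 'eef_rot': array([ 9.99992973e-01, -1.25497241e-04, -3.67484337e-03, -7.30170576e-04]), 'contact_force': array([ 0.77418904, -0.42088309, -1.68596101]), 'moment': array([-0.00762145, -0.01711365, -0.03051804]), 'finger_force': 19.999956116080284, 'opening': 0.6450346718236853}
```

View pics/s1c.png

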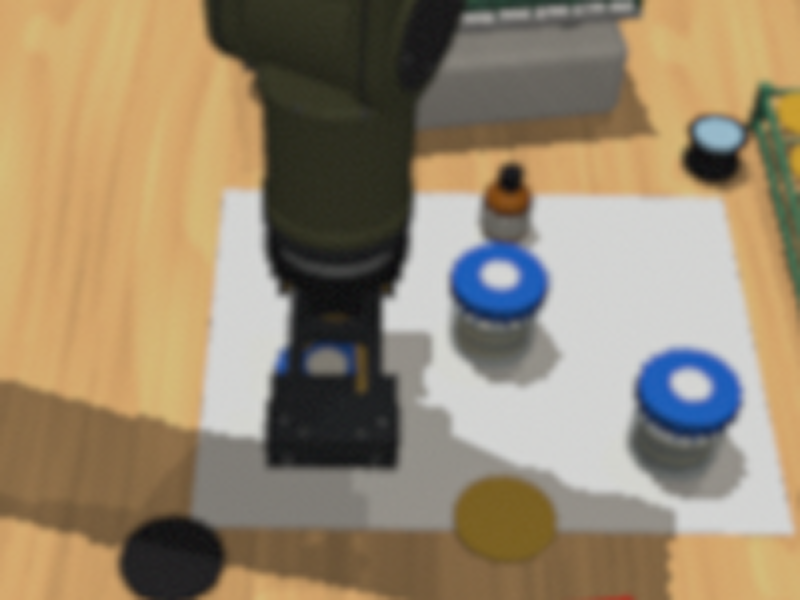

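>>> {"method": "jog_arm", "body": {"turn": [[0, 0, 0], [0, 0, 0], [0, 0, 0], [0, 0, 0]], "translation": [[0, 0, -0.03], [0, 0, -0.08], [0, 0, -0.14], [0, 0, -0.16]], "grip": [1, 1, 1, 1], "force": 20}}

```text
clock: 7.75
tool_pos: [0.4462, -0.0891, 0.1957]
eef_rot: [1.0, -0.001, -0.002, -0.001]
contact_force: [0.1, -0.6, -0.9]
opening: 0.649
finger_force: 20.0
```

```bash
python3 - <<'E'
from h import *
snap('side','s2.png'); s=r.get_state();print(s['opening'],s['tool_pos'],s['q'],s['eef_rot'])
a=cv2.imread('pics/s2.png');cv2.imwrite('pics/s2c.png',cv2.resize(a[140:300,190:390],(800,600),interpolation=cv2.INTER_CUBIC))
E
```

```text
0.6434893610573721 [ 0.44670624 -0.08927745  0.19650813] [ 0.52758234  0.65537119 -0.6856106   2.10797176  0.71749894  0.62577755
 -2.23587933] [ 9.99999456e-01 -5.32630374e-04 -8.16553175e-04 -3.70236285e-04]
```

View pics/s2c.png

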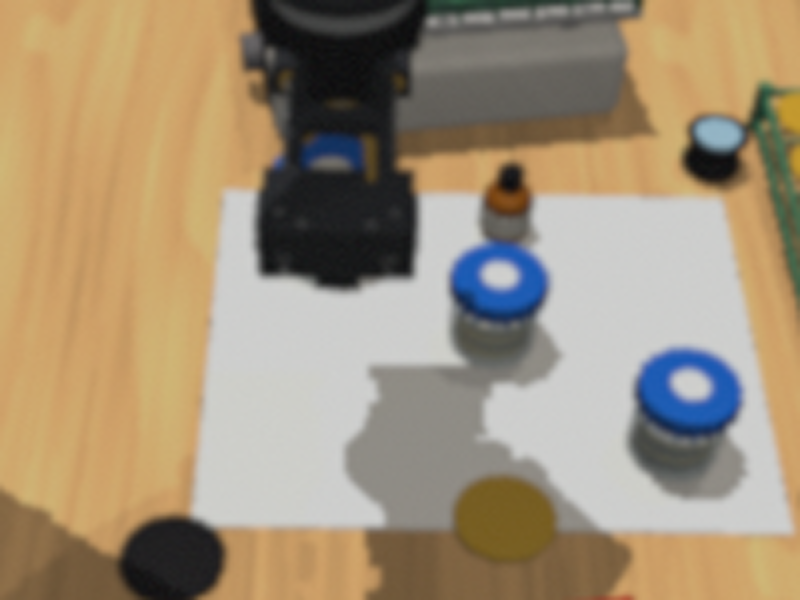

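>>> {"method": "jog_arm", "body": {"turn": [[0, 0, 0], [0, 0, -0.175], [0, 0, -0.175], [0, 0, -0.175], [0, 0, -0.175], [0, 0, -0.175], [0, 0, -0.175], [0, 0, -0.175], [0, 0, -0.175], [0, 0, -0.175], [0, 0, -0.175]], "translation": [[0, 0, -0.03], [0.016, -0.06, -0.03], [0.016, -0.12, -0.03], [0.016, -0.18, -0.03], [0.016, -0.24, -0.03], [0.016, -0.3, -0.03], [0.016, -0.334, -0.03], [0.016, -0.334, -0.03], [0.016, -0.334, 0.01], [0.016, -0.334, 0.035], [0.016, -0.334, 0.035]], "grip": [1, 1, 1, 1, 1, 1, 1, 1, 1, 1, 1]}}

```text
clock: 9.18
tool_pos: [0.46, 0.2425, 0.1562]
eef_rot: [0.996, 0.087, -0.006, 0.001]
contact_force: [0.3, 0.3, -1.5]
opening: 0.646
finger_force: 20.0
```

```bash
python3 - <<'E'
from h import *
s=r.get_state();print(s['opening'],s['tool_pos'],s['q'],s['contact_force'])
E
```

```text
0.6455092354804924 [0.45998805 0.24245996 0.15619711] [-0.23702575  0.7644904  -0.55879649  1.95200492  0.66630146  0.62787422
 -2.62872258] [ 0.28279889  0.29382806 -1.45168098]
```

>>> {"method": "jog_arm", "body": {"turn": [[0, 0, 0], [0, 0, 0], [0, 0, 0]], "translation": [[0, 0, 0.01], [0, 0, 0.017], [0, 0, 0.017]], "grip": [1, 1, 1]}}

```text
clock: 9.55
tool_pos: [0.461, 0.2449, 0.1411]
eef_rot: [0.996, 0.087, -0.004, -0.001]
contact_force: [0.9, 0.4, -1.3]
opening: 0.646
finger_force: 20.0
```

>>> {"method": "jog_arm", "body": {"turn": [[0, 0, 0], [0, 0, 0], [0, 0, 0], [0, 0, 0], [0, 0, 0], [0, 0, 0]], "translation": [[0, 0, 0.003], [0, 0, 0.003], [0, 0, 0.003], [0, 0, 0.003], [0, 0, 0.003], [0, 0, 0.003]], "grip": [1, 1, 0.2, 0.2, 0.2, 0.2]}}

```text
clock: 10.3
tool_pos: [0.461, 0.2451, 0.1383]
eef_rot: [0.996, 0.087, -0.004, -0.001]
contact_force: [0.6, 0.1, 0.2]
opening: 0.8
finger_force: 0.0
```

>>> {"method": "jog_arm", "body": {"turn": [[0, 0, 0], [0, 0, 0], [0, 0, 0.18], [0, 0, 0.36], [0, 0, 0.54], [0, 0, 0.72], [0, 0, 0.9], [0, 0, 1.08], [0, 0, 1.26], [0, 0, 1.44], [0, 0, 1.62], [0, 0, 1.8], [0, 0, 1.98], [0, 0, 2.16], [0, 0, 2.34], [0, 0, 2.52], [0, 0, 2.7], [0, 0, 2.88], [0, 0, 3.06], [0, 0, 3.06]], "translation": [[0, 0, -0.05], [0, 0, -0.1], [0, 0, -0.1], [-0.02, 0.06, -0.1], [-0.04, 0.12, -0.1], [-0.053, 0.1775, -0.1], [-0.053, 0.1775, -0.1], [-0.053, 0.1775, -0.1], [-0.053, 0.1775, -0.1], [-0.053, 0.1775, -0.1], [-0.053, 0.1775, -0.1], [-0.053, 0.1775, -0.1], [-0.053, 0.1775, -0.1], [-0.053, 0.1775, -0.1], [-0.053, 0.1775, -0.1], [-0.053, 0.1775, -0.1], [-0.053, 0.1775, -0.1], [-0.053, 0.1775, -0.1], [-0.053, 0.1775, -0.1], [-0.053, 0.1775, -0.1]], "grip": [0.2, 0.2, 1, 1, 1, 1, 1, 1, 1, 1, 1, 1, 1, 1, 1, 1, 1, 1, 1, 1]}}

```text
clock: 12.8
tool_pos: [0.3225, -0.0716, 0.2577]
eef_rot: [-0.216, 0.975, 0.054, -0.013]
contact_force: [0.1, -0.8, 0.4]
opening: 0.005
finger_force: 0.0
```

```bash
cat >> h.py <<'E'
def to(p,yaw=None):
    s=r.get_state(); q=R.from_quat(s['eef_rot'])
    t=''
    if yaw is not None:
        T=R.from_euler('z',yaw)*R.from_quat([1,0,0,0]); t=(q.inv()*T).as_rotvec().round(3)
    print('pos',s['tool_pos'].round(4),'q6,7',s['q'][5:].round(2),'F',s['contact_force'].round(1),'op',round(s['opening'],3),'shift',q.inv().apply(np.array(p)-s['tool_pos']).round(4),'turn',t)
E
python3 - <<'E'
from h import *
to([.4395,.061,.105],np.pi)
for n in('top','side'):
    im=snap(n,n+'3.png')
    for u,v,ra in blobs(n,im): print(n,round(u),round(v),round(ra,1),ray(n,u,v,.058).round(4),ray(n,u,v,.163).round(4))
E
```

```text
pos [ 0.3225 -0.0716  0.2577] q6,7 [ 1.15 -2.65] F [ 0.1 -0.8  0.4] op 0.005 shift [-0.1623  0.0535  0.1592] turn [ 0.109 -0.026  0.436]
top 272 182 11.9 [ 0.54   -0.0189  0.058 ] [ 0.521  -0.0205  0.163 ]
top 307 142 12.0 [ 0.6421 -0.1039  0.058 ] [ 0.6142 -0.0981  0.163 ]
side 362 244 12.4 [ 0.643  -0.1048  0.058 ] [ 0.6142 -0.1819  0.163 ]
side 314 214 11.1 [ 0.5416 -0.0192  0.058 ] [ 0.5282 -0.1093  0.163 ]
side 273 190 10.2 [0.4405 0.0598 0.058 ] [ 0.4424 -0.0424  0.163 ]
side 280 112 11.7 [0.4574 0.3959 0.058 ] [0.4568 0.2426 0.163 ]
side 405 109 20.7 [0.8478 0.4229 0.058 ] [0.7878 0.2656 0.163 ]
```

View pics/side3.png

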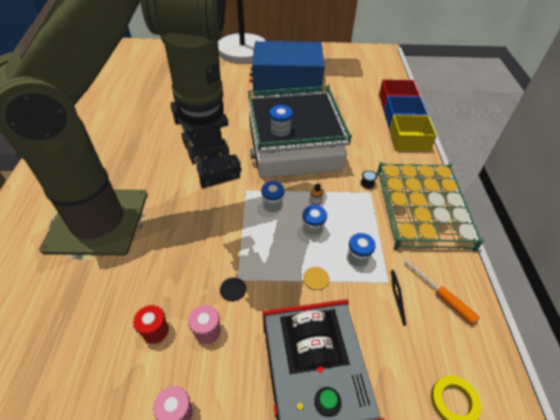

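```bash
python3 - <<'E'
from h import *
print(r.get_state()['q'].round(3))
to([.47,.08,.25],.1)
E
```

```text
[-0.547  0.863  1.509  2.361 -0.999  1.151 -2.654]
pos [ 0.3215 -0.0716  0.258 ] q6,7 [ 1.15 -2.65] F [0.3 0.4 0.5] op 0.002 shift [-0.1984  0.0741  0.0162] turn [ 0.028  0.157 -2.805]
```

>>> {"method": "jog_arm", "body": {"turn": [[0, 0.01, -0.18], [0, 0.02, -0.36], [0, 0.03, -0.54], [0, 0.04, -0.72], [0, 0.05, -0.9], [0, 0.06, -1.08], [0.01, 0.07, -1.26], [0.01, 0.08, -1.44], [0.01, 0.09, -1.62], [0.02, 0.1, -1.8], [0.02, 0.11, -1.98], [0.02, 0.12, -2.16], [0.02, 0.13, -2.34], [0.02, 0.14, -2.52], [0.03, 0.15, -2.7], [0.028, 0.157, -2.805], [0.028, 0.157, -2.805], [0.028, 0.157, -2.805], [0.028, 0.157, -2.805], [0.028, 0.157, -2.805]], "translation": [[-0.05, 0.02, 0], [-0.1, 0.04, 0], [-0.15, 0.06, 0], [-0.2, 0.074, 0], [-0.2, 0.074, 0], [-0.2, 0.074, 0], [-0.2, 0.074, 0], [-0.2, 0.074, 0], [-0.2, 0.074, 0], [-0.2, 0.074, 0], [-0.2, 0.074, 0], [-0.2, 0.074, 0], [-0.2, 0.074, 0], [-0.2, 0.074, 0], [-0.2, 0.074, 0.016], [-0.2, 0.074, 0.016], [-0.2, 0.074, 0.016], [-0.2, 0.074, 0.016], [-0.2, 0.074, 0.016], [-0.2, 0.074, 0.016]], "grip": [1, 1, 1, 1, 1, 1, 1, 1, 1, 1, 1, 1, 1, 1, 1, 1, 1, 1, 1, 1]}}

```text
clock: 15.4
tool_pos: [0.4722, 0.0823, 0.2499]
eef_rot: [0.999, 0.053, 0.0, 0.001]
contact_force: [-0.1, -0.4, -1.0]
opening: 0.004
finger_force: 0.0
```

```bash
python3 - <<'E'
from h import *
print(r.get_state()['q'].round(3))
to([.4395,.061,.2],np.pi/2)
E
```

```text
[-0.746  0.646  0.801  2.031 -0.682  0.752 -0.987]
pos [0.4722 0.0823 0.2499] q6,7 [ 0.75 -0.99] F [-0.1 -0.4 -1. ] op 0.004 shift [-0.0347  0.0176  0.0499] turn [ 2.000e-03  1.000e-03 -1.465e+00]
```

>>> {"method": "jog_arm", "body": {"turn": [[0, 0, -0.18], [0, 0, -0.36], [0, 0, -0.54], [0, 0, -0.72], [0, 0, -0.9], [0, 0, -1.08], [0, 0, -1.26], [0, 0, -1.44], [0, 0, -1.465], [0, 0, -1.465], [0, 0, -1.465], [0, 0, -1.465], [0, 0, -1.465]], "translation": [[-0.0347, 0.0176, 0], [-0.0347, 0.0176, 0], [-0.0347, 0.0176, 0], [-0.0347, 0.0176, 0], [-0.0347, 0.0176, 0], [-0.0347, 0.0176, 0], [-0.0347, 0.0176, 0.05], [-0.0347, 0.0176, 0.1], [-0.0347, 0.0176, 0.145], [-0.0347, 0.0176, 0.158], [-0.0347, 0.0176, 0.165], [-0.0347, 0.0176, 0.171], [-0.0347, 0.0176, 0.171]], "grip": [1, 1, 1, 1, 1, 1, 1, 1, 1, 1, 1, 1, 1]}}

```text
clock: 17.02
tool_pos: [0.4397, 0.0605, 0.0813]
eef_rot: [0.707, 0.707, 0.0, 0.001]
contact_force: [-2.3, -0.6, 15.3]
opening: 0.005
finger_force: 7.5
```

```bash
python3 - <<'E'
from h import *
print(r.get_state()['q'].round(3))
to([.4395,.061,.029],np.pi/2)
E
```

```text
[-0.277  0.822  0.057  2.239 -0.462  0.089  0.221]
pos [0.4397 0.0605 0.0813] q6,7 [0.09 0.22] F [-2.3 -0.6 15.3] op 0.005 shift [ 0.0005 -0.0003  0.0523] turn [ 0.003  0.002 -0.   ]
```

>>> {"method": "jog_arm", "body": {"turn": [[0, 0, 0], [0, 0, 0], [0, 0, 0], [0, 0, 0], [0, 0, 0], [0, 0, 0], [0, 0, 0], [0, 0, 0], [0, 0, 0], [0, 0, 0], [0, 0, 0], [0, 0, 0], [0, 0, 0], [0, 0, 0], [0, 0, 0], [0, 0, 0], [0, 0, 0], [0, 0, 0], [0, 0, 0], [0, 0, 0]], "translation": [[0, 0, -0.03], [0, 0, -0.053], [0, 0, -0.053], [0, 0, -0.053], [0, 0, -0.053], [0, 0, -0.053], [0, 0, -0.053], [0, 0, -0.053], [0, 0, -0.053], [0, 0, -0.053], [0, 0, -0.02], [0, 0, 0.01], [0, 0, 0.035], [0, 0, 0.05], [0, 0, 0.05], [0, 0, 0.05], [0, 0, 0.05], [0, 0, 0.05], [0, 0, 0.05], [0, 0, 0.05]], "grip": [1, 0, 0, 0, 0, 0, 0, 0, 0, 0, 0, 0, 0, 0, 0, 1, 1, 1, 1, 1], "force": 20}}

```text
clock: 19.52
tool_pos: [0.4471, 0.0619, 0.0353]
eef_rot: [0.707, 0.707, -0.006, -0.004]
contact_force: [-1.5, 0.2, 6.1]
opening: 0.645
finger_force: 20.0
```

```bash
python3 - <<'E'
from h import *
print(r.get_state()['q'].round(3))
to([.5395,.361,.24],np.pi/2+.175)
E
```

```text
[-0.267  0.925  0.046  2.207 -1.     0.044  0.76 ]
pos [0.4471 0.0619 0.0353] q6,7 [0.04 0.76] F [-1.5  0.2  6.1] op 0.645 shift [ 0.2985  0.0895 -0.2069] turn [-0.014  0.002 -0.175]
```

>>> {"method": "jog_arm", "body": {"turn": [[0, 0, 0], [0, 0, 0], [0, 0, 0], [0, 0, 0], [0, 0, -0.175], [0, 0, -0.175], [0, 0, -0.175], [0, 0, -0.175], [0, 0, -0.175], [0, 0, -0.175], [0, 0, -0.175], [0, 0, -0.175], [0, 0, -0.175]], "translation": [[0, 0, -0.03], [0, 0, -0.09], [0, 0, -0.15], [0, 0, -0.195], [0.06, -0.006, -0.195], [0.12, -0.006, -0.195], [0.18, -0.006, -0.195], [0.24, -0.006, -0.195], [0.282, -0.006, -0.195], [0.282, -0.006, -0.195], [0.282, -0.006, -0.15], [0.282, -0.006, -0.12], [0.282, -0.006, -0.12]], "grip": [1, 1, 1, 1, 1, 1, 1, 1, 1, 1, 1, 1, 1]}}

```text
clock: 21.15
tool_pos: [0.4416, 0.3422, 0.1522]
eef_rot: [0.643, 0.766, -0.008, -0.005]
contact_force: [-0.5, -0.6, -1.1]
opening: 0.644
finger_force: 20.0
```

```bash
python3 - <<'E'
from h import *
print(r.get_state()['q'].round(3))
to([.441,.3435,.140],np.pi/2+.175)
E
```

```text
[-1.087  0.86   0.634  1.869 -0.779  0.701  0.189]
pos [0.4416 0.3422 0.1522] q6,7 [0.7  0.19] F [-0.5 -0.6 -1.1] op 0.644 shift [ 0.0014 -0.0002  0.0122] turn [-0.019  0.004 -0.002]
```

>>> {"method": "jog_arm", "body": {"turn": [[0, 0, 0], [0, 0, 0], [0, 0, 0], [0, 0, 0], [0, 0, 0], [0, 0, 0], [0, 0, 0], [0, 0, 0], [0, 0, 0]], "translation": [[0, 0, 0.006], [0, 0, 0.0115], [0, 0, 0.0115], [0, 0, 0.0115], [0, 0, 0.0115], [0, 0, 0.0115], [0, 0, 0.0115], [0, 0, -0.05], [0, 0, -0.1]], "grip": [1, 1, 1, 1, 0.2, 0.2, 0.2, 0.2, 0.2]}}

```text
clock: 22.28
tool_pos: [0.4445, 0.3443, 0.2554]
eef_rot: [0.643, 0.766, -0.006, -0.004]
contact_force: [0.9, 0.5, -0.4]
opening: 0.803
finger_force: 0.0
```

```bash
python3 - <<'E'
from h import *
to([.541,-.0195,.25],np.pi/2)
for n in('top','side'):
    im=snap(n,n+'4.png')
    for u,v,ra in blobs(n,im): print(n,round(u),round(v),round(ra,1),ray(n,u,v,.058).round(4),ray(n,u,v,.163).round(4))
E
```

```text
pos [0.4445 0.3443 0.2554] q6,7 [0.91 0.07] F [ 0.9  0.5 -0.4] op 0.803 shift [-0.375   0.0319  0.0057] turn [-0.014  0.003  0.175]
top 109 211 13.7 [0.4541 0.3764 0.058 ] [0.4425 0.3405 0.163 ]
top 153 207 13.6 [0.4688 0.2694 0.058 ] [0.456  0.2428 0.163 ]
top 272 182 11.9 [ 0.54   -0.0189  0.058 ] [ 0.521  -0.0205  0.163 ]
top 307 142 12.0 [ 0.6425 -0.103   0.058 ] [ 0.6146 -0.0973  0.163 ]
side 362 244 12.4 [ 0.643  -0.1048  0.058 ] [ 0.6142 -0.1819  0.163 ]
side 314 215 11.2 [ 0.5407 -0.0208  0.058 ] [ 0.5274 -0.1106  0.163 ]
side 281 114 11.3 [0.459 0.388 0.058] [0.4581 0.236  0.163 ]
side 405 109 20.7 [0.8478 0.4229 0.058 ] [0.7878 0.2656 0.163 ]
side 276 90 11.2 [0.4413 0.5166 0.058 ] [0.4432 0.3451 0.163 ]
```

>>> {"method": "jog_arm", "body": {"turn": [[-0.014, 0, 0.175], [-0.014, 0, 0.175], [-0.014, 0, 0.175], [-0.014, 0, 0.175], [-0.014, 0, 0.175], [-0.014, 0, 0.175], [-0.014, 0, 0.175], [-0.014, 0, 0.175], [-0.014, 0, 0.175], [-0.014, 0, 0.175], [-0.014, 0, 0.175], [-0.014, 0, 0.175], [-0.014, 0, 0.175], [-0.014, 0, 0.175]], "translation": [[-0.06, 0.006, 0], [-0.12, 0.011, 0], [-0.18, 0.016, 0], [-0.24, 0.021, 0], [-0.3, 0.026, 0], [-0.36, 0.032, 0], [-0.375, 0.032, 0], [-0.375, 0.032, 0.04], [-0.375, 0.032, 0.1], [-0.375, 0.032, 0.15], [-0.375, 0.032, 0.163], [-0.375, 0.032, 0.17], [-0.375, 0.032, 0.177], [-0.375, 0.032, 0.177]], "grip": [1, 1, 1, 1, 1, 1, 1, 1, 1, 1, 1, 1, 1, 1]}}

```text
clock: 24.12
tool_pos: [0.5389, -0.0195, 0.0813]
eef_rot: [0.707, 0.707, 0.001, 0.001]
contact_force: [-7.4, 1.6, 29.4]
opening: 0.003
finger_force: 13.9
```

```bash
python3 - <<'E'
from h import *
to([.541,-.0195,.029],np.pi/2)
E
```

```text
pos [ 0.5389 -0.0195  0.0813] q6,7 [0.45 0.8 ] F [-7.4  1.6 29.4] op 0.003 shift [-0.0001  0.0019  0.0523] turn [ 0.003 -0.    -0.   ]
```

>>> {"method": "jog_arm", "body": {"turn": [[0, 0, 0], [0, 0, 0], [0, 0, 0], [0, 0, 0], [0, 0, 0], [0, 0, 0], [0, 0, 0], [0, 0, 0], [0, 0, 0], [0, 0, 0], [0, 0, 0], [0, 0, 0], [0, 0, 0], [0, 0, 0], [0, 0, 0], [0, 0, 0], [0, 0, 0], [0, 0, 0], [0, 0, 0], [0, 0, 0]], "translation": [[0, 0, -0.03], [0, 0, -0.053], [0, 0, -0.053], [0, 0, -0.053], [0, 0, -0.053], [0, 0, -0.053], [0, 0, -0.053], [0, 0, -0.053], [0, 0, -0.053], [0, 0, -0.053], [0, 0, -0.02], [0, 0, 0.01], [0, 0, 0.035], [0, 0, 0.049], [0, 0, 0.049], [0, 0, 0.049], [0, 0, 0.049], [0, 0, 0.049], [0, 0, 0.049], [0, 0, 0.049]], "grip": [1, 0, 0, 0, 0, 0, 0, 0, 0, 0, 0, 0, 0, 0, 0, 1, 1, 1, 1, 1], "force": 20}}

```text
clock: 26.62
tool_pos: [0.5393, -0.0198, 0.0284]
eef_rot: [0.707, 0.707, -0.0, 0.001]
contact_force: [-0.0, 0.7, 5.2]
opening: 0.649
finger_force: 20.0
```

```bash
python3 - <<'E'
from h import *
to([.5395,.361,.23],np.pi/2+.175)
E
```

```text
pos [ 0.5393 -0.0198  0.0284] q6,7 [0.33 0.85] F [-0.   0.7  5.2] op 0.649 shift [ 0.3804  0.0006 -0.2025] turn [ 0.001  0.002 -0.175]
```

>>> {"method": "jog_arm", "body": {"turn": [[0, 0, 0], [0, 0, 0], [0, 0, 0], [0, 0, 0], [0, 0, -0.175], [0, 0, -0.175], [0, 0, -0.175], [0, 0, -0.175], [0, 0, -0.175], [0, 0, -0.175], [0, 0, -0.175], [0, 0, -0.175], [0, 0, -0.175], [0, 0, -0.175]], "translation": [[0, 0, -0.03], [0, 0, -0.09], [0, 0, -0.15], [0, 0, -0.2], [0.06, 0, -0.2], [0.12, 0, -0.2], [0.18, 0, -0.2], [0.24, 0, -0.2], [0.3, 0, -0.2], [0.36, 0, -0.2], [0.38, 0, -0.2], [0.38, 0, -0.15], [0.38, 0, -0.115], [0.38, 0, -0.115]], "grip": [1, 1, 1, 1, 1, 1, 1, 1, 1, 1, 1, 1, 1, 1]}}

```text
clock: 28.38
tool_pos: [0.5365, 0.3587, 0.1391]
eef_rot: [0.643, 0.766, -0.004, -0.0]
contact_force: [-0.1, 0.3, -0.5]
opening: 0.646
finger_force: 20.0
```

```bash
python3 - <<'E'
from h import *
to([.5395,.361,.1335],np.pi/2+.175)
E
```

```text
pos [0.5365 0.3587 0.1391] q6,7 [0.83 0.16] F [-0.1  0.3 -0.5] op 0.646 shift [0.0018 0.0034 0.0055] turn [-0.007  0.005 -0.001]
```

>>> {"method": "jog_arm", "body": {"turn": [[0, 0, 0], [0, 0, 0], [0, 0, 0], [0, 0, 0], [0, 0, 0], [0, 0, 0], [0, 0, 0], [0, 0, 0], [0, 0, 0]], "translation": [[0, 0, 0.004], [0, 0, 0.006], [0, 0, 0.006], [0, 0, 0.006], [0, 0, 0.006], [0, 0, 0.006], [0, 0, 0.006], [0, 0, -0.05], [0, 0, -0.11]], "grip": [1, 1, 1, 1, 0.2, 0.2, 0.2, 0.2, 0.2]}}

```text
clock: 29.5
tool_pos: [0.5381, 0.3605, 0.2525]
eef_rot: [0.643, 0.766, -0.002, 0.001]
contact_force: [0.8, 0.6, -0.4]
opening: 0.803
finger_force: 0.0
```

```bash
python3 - <<'E'
from h import *
for n in('top','side'):
    im=snap(n,n+'5.png')
    for u,v,ra in blobs(n,im): print(n,round(u),round(v),round(ra,1),ray(n,u,v,.058).round(4),ray(n,u,v,.163).round(4))
to([.643,-.104,.25],np.pi/2)
E
```

```text
top 109 211 13.9 [0.4547 0.3773 0.058 ] [0.4431 0.3413 0.163 ]
top 10 222 24.4 [0.4201 0.6146 0.058 ] [0.4115 0.558  0.163 ]
top 153 207 13.3 [0.4683 0.2702 0.058 ] [0.4555 0.2435 0.163 ]
top 103 169 13.2 [0.5583 0.3989 0.058 ] [0.5377 0.3611 0.163 ]
top 307 142 12.2 [ 0.642  -0.1029  0.058 ] [ 0.6142 -0.0972  0.163 ]
side 362 244 12.4 [ 0.643  -0.1048  0.058 ] [ 0.6142 -0.1819  0.163 ]
side 281 114 11.2 [0.459  0.3854 0.058 ] [0.4581 0.2338 0.163 ]
side 405 109 20.6 [0.8487 0.425  0.058 ] [0.7886 0.2673 0.163 ]
side 276 90 11.2 [0.4413 0.5164 0.058 ] [0.4432 0.3449 0.163 ]
side 309 87 11.2 [0.5521 0.5416 0.058 ] [0.5371 0.3662 0.163 ]
pos [0.5427 0.3611 0.259 ] q6,7 [1.04 0.07] F [ 1.4  0.1 -0.1] op 0.799 shift [-0.4754  0.0177  0.0089] turn [ 0.012 -0.002  0.175]
```

>>> {"method": "jog_arm", "body": {"turn": [[0, 0, 0.175], [0, 0, 0.175], [0, 0, 0.175], [0, 0, 0.175], [0, 0, 0.175], [0, 0, 0.175], [0, 0, 0.175], [0, 0, 0.175], [0, 0, 0.175], [0, 0, 0.175], [0, 0, 0.175], [0, 0, 0.175], [0, 0, 0.175], [0, 0, 0.175], [0, 0, 0.175], [0, 0, 0.175]], "translation": [[-0.06, 0.002, 0], [-0.12, 0.004, 0], [-0.18, 0.006, 0], [-0.24, 0.009, 0], [-0.3, 0.011, 0], [-0.36, 0.014, 0], [-0.42, 0.016, 0], [-0.475, 0.018, 0], [-0.475, 0.018, 0], [-0.475, 0.018, 0.05], [-0.475, 0.018, 0.11], [-0.475, 0.018, 0.152], [-0.475, 0.018, 0.163], [-0.475, 0.018, 0.17], [-0.475, 0.018, 0.177], [-0.475, 0.018, 0.177]], "grip": [1, 1, 1, 1, 1, 1, 1, 1, 1, 1, 1, 1, 1, 1, 1, 1]}}

```text
clock: 31.6
tool_pos: [0.6391, -0.1034, 0.0814]
eef_rot: [0.707, 0.707, 0.001, 0.0]
contact_force: [-9.3, 5.7, 25.5]
opening: 0.008
finger_force: 12.6
```

```bash
python3 - <<'E'
from h import *
to([.643,-.104,.029],np.pi/2)
E
```

```text
pos [ 0.6391 -0.1034  0.0814] q6,7 [0.71 0.75] F [-9.3  5.7 25.5] op 0.008 shift [-0.0007  0.0039  0.0524] turn [ 0.001 -0.001  0.001]
```

>>> {"method": "jog_arm", "body": {"turn": [[0, 0, 0], [0, 0, 0], [0, 0, 0], [0, 0, 0], [0, 0, 0], [0, 0, 0], [0, 0, 0], [0, 0, 0], [0, 0, 0], [0, 0, 0], [0, 0, 0], [0, 0, 0], [0, 0, 0], [0, 0, 0], [0, 0, 0], [0, 0, 0], [0, 0, 0], [0, 0, 0], [0, 0, 0], [0, 0, 0]], "translation": [[0, 0, -0.03], [0, 0, -0.053], [0, 0, -0.053], [0, 0, -0.053], [0, 0, -0.053], [0, 0, -0.053], [0, 0, -0.053], [0, 0, -0.053], [0, 0, -0.053], [0, 0, -0.053], [0, 0.003, -0.02], [0, 0.003, 0.01], [0, 0.003, 0.035], [0, 0.003, 0.047], [0, 0.003, 0.047], [0, 0.003, 0.047], [0, 0.003, 0.047], [0, 0.003, 0.047], [0, 0.003, 0.047], [0, 0.003, 0.047]], "grip": [1, 0, 0, 0, 0, 0, 0, 0, 0, 0, 0, 0, 0, 0, 0, 1, 1, 1, 1, 1], "force": 20}}

```text
clock: 34.1
tool_pos: [0.6428, -0.1045, 0.0297]
eef_rot: [0.707, 0.707, -0.0, 0.001]
contact_force: [0.0, -0.5, 4.0]
opening: 0.647
finger_force: 20.0
```

```bash
python3 - <<'E'
from h import *
to([.557,.2625,.23],np.pi/2+.175)
E
```

```text
pos [ 0.6428 -0.1045  0.0297] q6,7 [0.63 0.78] F [ 0.  -0.5  4. ] op 0.647 shift [ 0.3665 -0.0853 -0.2013] turn [ 0.001  0.003 -0.175]
```

>>> {"method": "jog_arm", "body": {"turn": [[0, 0, 0], [0, 0, 0], [0, 0, 0], [0, 0, 0], [0, 0, -0.175], [0, 0, -0.175], [0, 0, -0.175], [0, 0, -0.175], [0, 0, -0.175], [0, 0, -0.175], [0, 0, -0.175], [0, 0, -0.175], [0, 0, -0.175], [0, 0, -0.175]], "translation": [[0, 0, -0.03], [0, 0, -0.09], [0, 0, -0.15], [0, 0, -0.2], [0.06, -0.014, -0.2], [0.12, -0.028, -0.2], [0.18, -0.042, -0.2], [0.24, -0.056, -0.2], [0.3, -0.07, -0.2], [0.36, -0.084, -0.2], [0.366, -0.084, -0.2], [0.366, -0.084, -0.15], [0.366, -0.084, -0.115], [0.366, -0.084, -0.115]], "grip": [1, 1, 1, 1, 1, 1, 1, 1, 1, 1, 1, 1, 1, 1]}}

```text
clock: 35.85
tool_pos: [0.556, 0.2605, 0.1406]
eef_rot: [0.643, 0.766, -0.004, -0.001]
contact_force: [-0.0, 0.3, -1.9]
opening: 0.643
finger_force: 20.0
```

```bash
python3 - <<'E'
from h import *
to([.557,.2625,.1347],np.pi/2+.175)
E
```

```text
pos [0.556  0.2605 0.1406] q6,7 [0.76 0.34] F [-0.   0.3 -1.9] op 0.643 shift [0.0018 0.0014 0.0059] turn [-0.007  0.004 -0.001]
```

>>> {"method": "jog_arm", "body": {"turn": [[0, 0, 0], [0, 0, 0], [0, 0, 0], [0, 0, 0], [0, 0, 0], [0, 0, 0], [0, 0, 0], [0, 0, 0], [0, 0, 0], [0, 0, 0], [0, 0, 0], [0, 0, 0], [0, 0, 0], [0, 0, 0], [0, 0, 0], [0, 0, 0]], "translation": [[0, 0, 0.004], [0, 0, 0.006], [0, 0, 0.006], [0, 0, 0.006], [0, 0, 0.006], [0, 0, 0.006], [0, 0, 0.006], [0, 0, -0.05], [0, 0, -0.11], [-0.06, 0, -0.11], [-0.12, 0, -0.11], [-0.18, 0, -0.11], [-0.24, 0, -0.11], [-0.3, 0, -0.11], [-0.3, 0, -0.11], [-0.3, 0, -0.11]], "grip": [1, 1, 1, 1, 0.2, 0.2, 0.2, 0.2, 0.2, 1, 1, 1, 1, 1, 1, 1]}}

```text
clock: 37.85
tool_pos: [0.6103, -0.0328, 0.2537]
eef_rot: [0.643, 0.766, -0.001, 0.0]
contact_force: [0.5, 0.9, -0.5]
opening: 0.028
finger_force: 0.0
```

```bash
python3 - <<'E'
from h import *
for n in('top','side'):
    im=snap(n,n+'6.png')
    for u,v,ra in blobs(n,im): print(n,round(u),round(v),round(ra,1),ray(n,u,v,.163).round(4))
    for k in ['tens_ribs','units_ribs','start_top']:
        for d in models.place_of(n,k): print(n,k,np.round(d['position'],4),round(d['p'],2))
a=cv2.imread('pics/side6.png');b=cv2.imread('pics/top6.png')
def c(i,x,y,w,h): return cv2.resize(i[y:y+h,x:x+w],(400,300),interpolation=cv2.INTER_CUBIC)
cv2.imwrite('pics/c6.png',np.vstack([np.hstack([c(a,230,70,140,105),c(a,262,295,96,72)]),np.hstack([c(b,70,130,140,105),c(b,360,150,112,84)])]))
to([.52,-.33,.25],.165)
E
```

```text
top 103 167 13.2 [0.5421 0.362  0.163 ]
top tens_ribs [ 0.5169 -0.3217  0.1018] 0.61
top tens_ribs [0.5383 0.3587 0.1009] 0.21
top units_ribs [ 0.5288 -0.3668  0.0972] 0.73
top start_top [ 0.5397 -0.4368  0.1092] 0.44
top start_top [ 0.5429 -0.1629  0.0046] 0.38
side 280 112 11.7 [0.4568 0.2426 0.163 ]
side 319 110 11.3 [0.5584 0.2528 0.163 ]
side 406 110 19.2 [0.791  0.2628 0.163 ]
side 15 10 18.3 [-0.5064  0.8426  0.163 ]
side tens_ribs [ 0.5193 -0.3171  0.1043] 0.71
side units_ribs [ 0.5236 -0.3694  0.1061] 0.87
side start_top [ 0.5382 -0.4383  0.1114] 0.61
pos [ 0.6104 -0.0325  0.2539] q6,7 [0.94 0.69] F [ 0.4  0.7 -0.3] op 0.006 shift [-0.277  -0.1413  0.0046] turn [0.002 0.002 1.582]
```

View pics/c6.png

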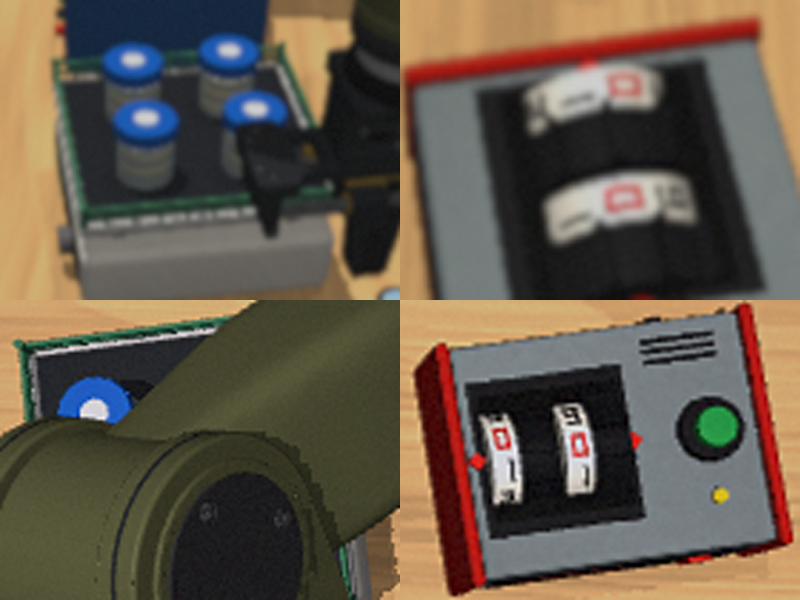

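```bash
python3 - <<'E'
from h import *
for n,roi in(('top',(375,150,450,215)),('side',(280,295,345,375))):
    im=cv2.imread(f'pics/{n}6.png'); x0,y0,x1,y1=roi
    hsv=cv2.cvtColor(im,cv2.COLOR_BGR2HSV); m=(cv2.inRange(hsv,(0,120,110),(8,255,255))|cv2.inRange(hsv,(172,120,110),(180,255,255)))
    k,l,st,ce=cv2.connectedComponentsWithStats(m[y0:y1,x0:x1])
    for i in range(1,k):
        if st[i,4]>3: u,v=ce[i]+[x0,y0]; print(n,round(u,1),round(v,1),st[i,4],'panel',ray(n,u,v,.085).round(4),'rim',ray(n,u,v,.102).round(4))
yaw=.165; ex=np.array([np.cos(yaw),np.sin(yaw),0]);ey=np.array([-np.sin(yaw),np.cos(yaw),0])
for nm,p in(('tens',(.518,-.319,.067)),('units',(.526,-.3685,.067))):
    for phi in np.arange(-.942,.95,.314):
        X=np.array(p)+ey*.022+ex*.036*np.sin(phi)+[0,0,.036*np.cos(phi)]
        print(nm,round(phi,2),np.round(proj('top',X),1),np.round(proj('side',X),1))
a=cv2.imread('pics/side6.png');b=cv2.imread('pics/top6.png')
cv2.imwrite('pics/d6.png',np.hstack([cv2.resize(b[170:220,372:422],(400,400),interpolation=cv2.INTER_CUBIC),cv2.resize(a[300:350,285:335],(400,400),interpolation=cv2.INTER_CUBIC)]))
E
```

```text
top 377.5 198.2 121 panel [ 0.503  -0.2748  0.085 ] rim [ 0.5004 -0.2714  0.102 ]
top 388.0 188.5 17 panel [ 0.5277 -0.2999  0.085 ] rim [ 0.5247 -0.2961  0.102 ]
top 410.0 190.0 16 panel [ 0.5256 -0.3531  0.085 ] rim [ 0.5227 -0.3486  0.102 ]
top 425.5 188.7 11 panel [ 0.53   -0.3907  0.085 ] rim [ 0.5269 -0.3857  0.102 ]
side 311.4 305.9 289 panel [ 0.5206 -0.2714  0.085 ] rim [ 0.5189 -0.2801  0.102 ]
side 319.9 369.2 33 panel [ 0.5298 -0.3889  0.085 ] rim [ 0.5278 -0.3946  0.102 ]
tens -0.94 [389.1 205.6] [293.3 320.1]
tens -0.63 [389.3 201.8] [297.8 317.6]
tens -0.31 [389.1 197.4] [303.3 315.5]
tens 0.0 [388.6 192.7] [309.4 314.3]
tens 0.31 [387.7 188.2] [315.3 313.8]
tens 0.63 [386.5 184.5] [320.4 314.3]
tens 0.94 [385.3 181.8] [324.1 315.7]
units -0.94 [409.7 202.9] [298.3 346.6]
units -0.63 [410.  199.2] [303.  344.2]
units -0.31 [409.9 194.7] [308.8 342.2]
units 0.0 [409.4 190. ] [315.2 340.8]
units 0.31 [408.4 185.6] [321.3 340.3]
units 0.63 [407.2 181.9] [326.6 340.6]
units 0.94 [405.8 179.2] [330.5 341.7]
```

View pics/d6.png

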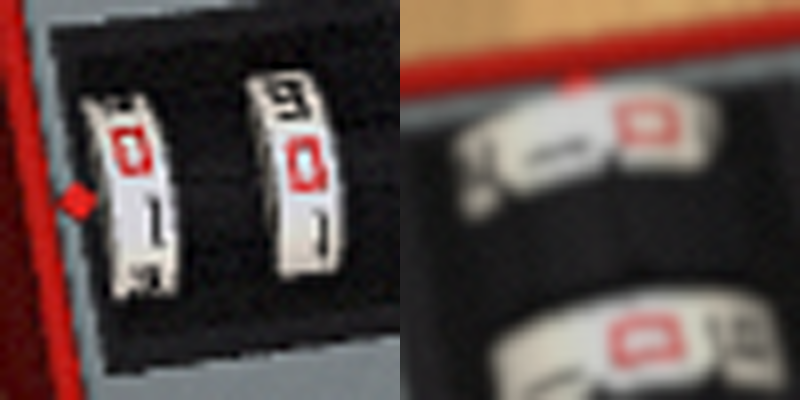

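>>> {"method": "jog_arm", "body": {"turn": [[0, 0, 0.18], [0, 0, 0.36], [0, 0, 0.54], [0, 0, 0.72], [0, 0, 0.9], [0, 0, 1.08], [0, 0, 1.26], [0, 0, 1.44], [0, 0, 1.582], [0, 0, 1.582], [0, 0, 1.582]], "translation": [[-0.04, -0.025, 0], [-0.08, -0.05, 0], [-0.12, -0.075, 0], [-0.16, -0.1, 0], [-0.2, -0.125, 0], [-0.24, -0.15, 0], [-0.266, -0.168, 0], [-0.266, -0.168, 0.04], [-0.266, -0.168, 0.08], [-0.266, -0.168, 0.08], [-0.266, -0.168, 0.08]], "grip": [1, 1, 1, 1, 1, 1, 1, 1, 1, 1, 1]}}

```text
clock: 39.62
tool_pos: [0.4918, -0.3254, 0.176]
eef_rot: [0.997, 0.083, 0.0, 0.002]
contact_force: [-0.8, 0.0, 0.9]
opening: 0.003
finger_force: 0.0
```

```bash
python3 - <<'E'
from h import *
to([.4914,-.3234,.1235],.165)
E
```

```text
pos [ 0.4918 -0.3254  0.176 ] q6,7 [0.93 0.01] F [-0.8  0.   0.9] op 0.003 shift [-0.0001 -0.0023  0.0525] turn [ 0.004 -0.001  0.002]
```

>>> {"method": "jog_arm", "body": {"turn": [[0, 0, 0], [0, 0, 0], [0, 0, 0], [0, 0, 0], [0, 0, 0]], "translation": [[0, -0.002, 0.04], [0, -0.002, 0.0525], [0, -0.002, 0.0525], [0.014, -0.002, 0.0525], [0.014, -0.002, 0.0525]], "grip": [1, 1, 1, 1, 1]}}

```text
clock: 40.25
tool_pos: [0.5077, -0.3207, 0.1232]
eef_rot: [0.996, 0.084, 0.002, 0.002]
contact_force: [1.8, -0.8, 0.7]
opening: 0.002
finger_force: 0.7
```

>>> {"method": "jog_arm", "body": {"turn": [[0, 0, 0], [0, 0, 0], [0, 0, 0]], "translation": [[0.007, 0, 0], [0.014, 0, 0], [0.014, 0, 0]], "grip": [1, 1, 1]}}

```text
clock: 40.62
tool_pos: [0.5183, -0.319, 0.1225]
eef_rot: [0.997, 0.082, -0.001, 0.002]
contact_force: [-2.5, -0.4, 5.4]
opening: 0.005
finger_force: 8.3
```

```bash
python3 - <<'E'
from h import *
to([.5190,-.3188,.1235],.165)
im=snap('side','side7.png');b=snap('top','top7.png')[:,:,::-1];a=im[:,:,::-1]
cv2.imwrite('pics/d7.png',np.hstack([cv2.resize(b[150:220,360:430],(400,400),interpolation=cv2.INTER_CUBIC),cv2.resize(a[290:360,270:340],(400,400),interpolation=cv2.INTER_CUBIC)]))
E
```

```text
pos [ 0.5183 -0.319   0.1225] q6,7 [ 0.82 -0.06] F [-2.5 -0.4  5.4] op 0.005 shift [ 0.0007 -0.     -0.001 ] turn [ 0.003  0.001 -0.001]
```

View pics/d7.png

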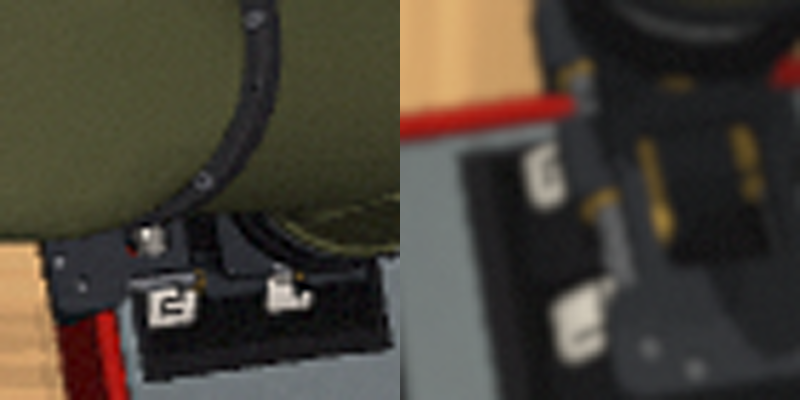

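>>> {"method": "jog_arm", "body": {"turn": [[0, 0, 0], [0, 0, 0], [0, 0, 0], [0, 0, 0]], "translation": [[0, 0, -0.05], [-0.05, 0, -0.06], [-0.1, 0, -0.06], [-0.1, 0, -0.06]], "grip": [1, 1, 1, 1]}}

```text
clock: 41.22
tool_pos: [0.4164, -0.335, 0.1827]
eef_rot: [0.997, 0.079, -0.001, 0.001]
contact_force: [-0.2, -0.7, 0.1]
opening: 0.004
finger_force: 0.0
```

```bash
cat >> h.py <<'E'
def wheels(f):
    a=snap('side',f)
    cv2.imwrite('pics/w'+f,cv2.resize(a[290:360,270:360,::-1],(540,420),interpolation=cv2.INTER_CUBIC))
    s=r.get_state()
    yaw=.165; ex=np.array([np.cos(yaw),np.sin(yaw),0]);ey=np.array([-np.sin(yaw),np.cos(yaw),0])
    for nm,p in(('tens',(.518,-.319,.067)),('units',(.526,-.3685,.067))):
        X=[np.array(p)+ey*.022+ex*.036*np.sin(h)+[0,0,.036*np.cos(h)] for h in(-.628,-.314,0,.314,.628)]
        print(nm,[tuple(((np.array(proj('side',x))-[270,290])*6).round().astype(int)) for x in X])
E
python3 - <<'E'
from h import *
wheels('8.png'); to([.4914,-.3234,.125],.165)
E
```

```text
tens [(np.int64(167), np.int64(165)), (np.int64(200), np.int64(153)), (np.int64(236), np.int64(146)), (np.int64(272), np.int64(143)), (np.int64(302), np.int64(146))]
units [(np.int64(198), np.int64(325)), (np.int64(233), np.int64(313)), (np.int64(271), np.int64(305)), (np.int64(308), np.int64(302)), (np.int64(340), np.int64(304))]
pos [ 0.4191 -0.3344  0.1822] q6,7 [0.78 0.09] F [1.1 0.4 0.4] op 0.007 shift [0.0731 0.0007 0.0573] turn [ 0.001 -0.    -0.004]
```

View pics/w8.png

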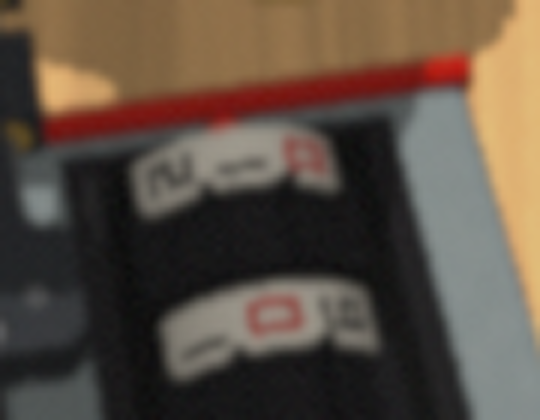

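>>> {"method": "jog_arm", "body": {"turn": [[0, 0, 0], [0, 0, 0], [0, 0, 0], [0, 0, 0], [0, 0, 0], [0, 0, 0], [0, 0, 0], [0, 0, 0], [0, 0, 0], [0, 0, 0], [0, 0, 0], [0, 0, 0], [0, 0, 0], [0, 0, 0], [0, 0, 0], [0, 0, 0], [0, 0, 0], [0, 0, 0], [0, 0, 0], [0, 0, 0]], "translation": [[0.05, 0, 0], [0.072, 0, 0.03], [0.072, 0, 0.057], [0.072, 0, 0.057], [0.08, 0, 0.057], [0.087, 0, 0.057], [0.094, 0, 0.057], [0.101, 0, 0.057], [0.101, 0, 0.057], [0.101, 0, 0.03], [0.072, 0, 0.03], [0.072, 0, 0.03], [0.072, 0, 0.057], [0.072, 0, 0.057], [0.08, 0, 0.057], [0.087, 0, 0.057], [0.094, 0, 0.057], [0.101, 0, 0.057], [0.101, 0, 0.057], [0.101, 0, 0.02]], "grip": [1, 1, 1, 1, 1, 1, 1, 1, 1, 1, 1, 1, 1, 1, 1, 1, 1, 1, 1, 1]}}

```text
clock: 43.78
tool_pos: [0.519, -0.3165, 0.1603]
eef_rot: [0.997, 0.082, -0.002, -0.001]
contact_force: [0.6, -0.4, 0.8]
opening: 0.007
finger_force: 0.0
```

>>> {"method": "jog_arm", "body": {"turn": [[0, 0, 0], [0, 0, 0], [0, 0, 0]], "translation": [[-0.05, 0, -0.02], [-0.1, 0, -0.02], [-0.1, 0, -0.02]], "grip": [1, 1, 1]}}

```text
clock: 44.15
tool_pos: [0.4173, -0.3355, 0.1833]
eef_rot: [0.997, 0.078, -0.0, 0.001]
contact_force: [1.1, -0.2, 0.2]
opening: 0.004
finger_force: 0.0
```

```bash
python3 - <<'E'
from h import *
wheels('9.png'); to([.4914,-.3234,.125],.165)
E
```

```text
tens [(np.int64(167), np.int64(165)), (np.int64(200), np.int64(153)), (np.int64(236), np.int64(146)), (np.int64(272), np.int64(143)), (np.int64(302), np.int64(146))]
units [(np.int64(198), np.int64(325)), (np.int64(233), np.int64(313)), (np.int64(271), np.int64(305)), (np.int64(308), np.int64(302)), (np.int64(340), np.int64(304))]
pos [ 0.4201 -0.3349  0.1828] q6,7 [0.75 0.05] F [ 0.7 -0.4 -0.1] op 0.008 shift [ 0.0722 -0.0001  0.0579] turn [ 0.002 -0.001 -0.005]
```

View pics/w9.png

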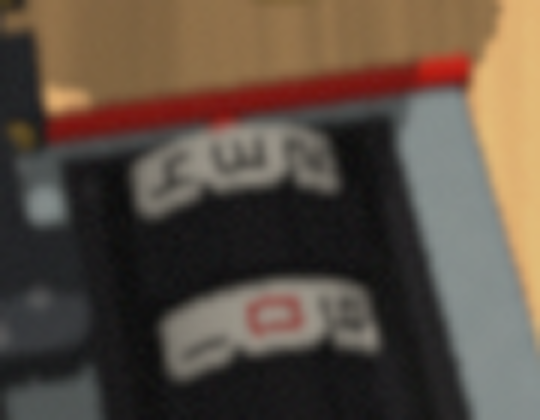

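>>> {"method": "jog_arm", "body": {"turn": [[0, 0, 0], [0, 0, 0], [0, 0, 0], [0, 0, 0], [0, 0, 0], [0, 0, 0], [0, 0, 0], [0, 0, 0], [0, 0, 0], [0, 0, 0], [0, 0, 0], [0, 0, 0], [0, 0, 0], [0, 0, 0], [0, 0, 0], [0, 0, 0], [0, 0, 0], [0, 0, 0], [0, 0, 0], [0, 0, 0]], "translation": [[0.05, 0, 0], [0.072, 0, 0.03], [0.072, 0, 0.057], [0.072, 0, 0.057], [0.08, 0, 0.057], [0.087, 0, 0.057], [0.094, 0, 0.057], [0.101, 0, 0.057], [0.101, 0, 0.057], [0.101, 0, 0.03], [0.072, 0.05, 0.03], [0.072, 0.05, 0.03], [0.072, 0.05, 0.057], [0.072, 0.05, 0.057], [0.08, 0.05, 0.057], [0.087, 0.05, 0.057], [0.094, 0.05, 0.057], [0.101, 0.05, 0.057], [0.101, 0.05, 0.057], [0.101, 0.05, 0.02]], "grip": [1, 1, 1, 1, 1, 1, 1, 1, 1, 1, 1, 1, 1, 1, 1, 1, 1, 1, 1, 1]}}

```text
clock: 46.7
tool_pos: [0.5283, -0.3655, 0.1601]
eef_rot: [0.997, 0.082, -0.001, -0.001]
contact_force: [0.3, -0.4, 0.5]
opening: 0.004
finger_force: 0.0
```

```bash
python3 - <<'E'
from h import *
to([.526-.0266,-.3685-.0044,.125],.165)
E
```

```text
pos [ 0.5283 -0.3655  0.1601] q6,7 [ 0.92 -0.15] F [ 0.3 -0.4  0.5] op 0.004 shift [-0.0296  0.0027  0.0352] turn [-0.002  0.003 -0.001]
```

>>> {"method": "jog_arm", "body": {"turn": [[0, 0, 0], [0, 0, 0], [0, 0, 0], [0, 0, 0], [0, 0, 0], [0, 0, 0], [0, 0, 0], [0, 0, 0], [0, 0, 0], [0, 0, 0], [0, 0, 0], [0, 0, 0], [0, 0, 0], [0, 0, 0], [0, 0, 0], [0, 0, 0], [0, 0, 0], [0, 0, 0], [0, 0, 0]], "translation": [[-0.029, 0.001, 0.01], [-0.029, 0.001, 0.01], [-0.029, 0.001, 0.037], [-0.029, 0.001, 0.037], [-0.021, 0.001, 0.037], [-0.014, 0.001, 0.037], [-0.007, 0.001, 0.037], [0, 0.001, 0.037], [0, 0.001, 0.037], [0, 0.001, 0.01], [-0.029, 0.001, 0.01], [-0.029, 0.001, 0.01], [-0.029, 0.001, 0.037], [-0.029, 0.001, 0.037], [-0.021, 0.001, 0.037], [-0.014, 0.001, 0.037], [-0.007, 0.001, 0.037], [0, 0.001, 0.037], [0, 0.001, 0.037]], "grip": [1, 1, 1, 1, 1, 1, 1, 1, 1, 1, 1, 1, 1, 1, 1, 1, 1, 1, 1]}}

```text
clock: 49.08
tool_pos: [0.5293, -0.3684, 0.1251]
eef_rot: [0.997, 0.082, -0.0, 0.001]
contact_force: [-1.3, -1.4, 1.3]
opening: 0.005
finger_force: 0.8
```

>>> {"method": "jog_arm", "body": {"turn": [[0, 0, 0], [0, 0, 0], [0, 0, 0], [0, 0, 0]], "translation": [[0, 0, -0.04], [-0.05, 0, -0.06], [-0.1, 0, -0.06], [-0.1, 0, -0.06]], "grip": [1, 1, 1, 1]}}

```text
clock: 49.58
tool_pos: [0.4264, -0.386, 0.1865]
eef_rot: [0.997, 0.078, -0.0, 0.002]
contact_force: [0.5, -1.0, 1.1]
opening: 0.012
finger_force: 0.0
```

```bash
python3 - <<'E'
from h import *
wheels('10.png'); to([.526-.0266,-.3685-.0044,.125],.165)
E
```

```text
tens [(np.int64(167), np.int64(165)), (np.int64(200), np.int64(153)), (np.int64(236), np.int64(146)), (np.int64(272), np.int64(143)), (np.int64(302), np.int64(146))]
units [(np.int64(198), np.int64(325)), (np.int64(233), np.int64(313)), (np.int64(271), np.int64(305)), (np.int64(308), np.int64(302)), (np.int64(340), np.int64(304))]
pos [ 0.4294 -0.3851  0.186 ] q6,7 [0.82 0.03] F [ 1.  -0.3 -0.3] op 0.011 shift [ 0.071 -0.001  0.061] turn [ 0.003 -0.001 -0.005]
```

View pics/w10.png

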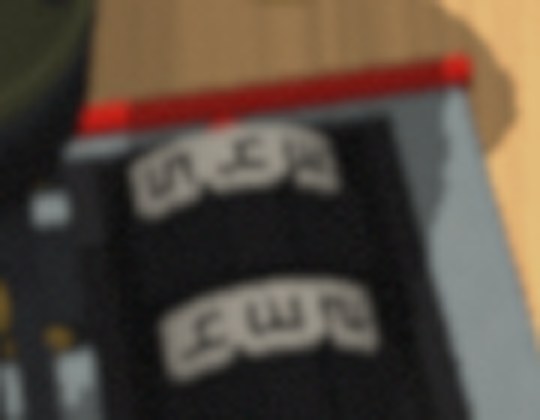

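>>> {"method": "jog_arm", "body": {"turn": [[0, 0, 0], [0, 0, 0], [0, 0, 0], [0, 0, 0], [0, 0, 0], [0, 0, 0], [0, 0, 0], [0, 0, 0], [0, 0, 0], [0, 0, 0], [0, 0, 0], [0, 0, 0], [0, 0, 0], [0, 0, 0], [0, 0, 0], [0, 0, 0], [0, 0, 0], [0, 0, 0], [0, 0, 0], [0, 0, 0]], "translation": [[0.05, 0, 0], [0.071, -0.001, 0.033], [0.071, -0.001, 0.06], [0.071, -0.001, 0.06], [0.079, -0.001, 0.06], [0.086, -0.001, 0.06], [0.093, -0.001, 0.06], [0.1, -0.001, 0.06], [0.1, -0.001, 0.06], [0.1, -0.001, 0.033], [0.071, -0.001, 0.033], [0.071, -0.001, 0.033], [0.071, -0.001, 0.06], [0.071, -0.001, 0.06], [0.079, -0.001, 0.06], [0.086, -0.001, 0.06], [0.093, -0.001, 0.06], [0.1, -0.001, 0.06], [0.1, -0.001, 0.06], [0.1, -0.001, 0.02]], "grip": [1, 1, 1, 1, 1, 1, 1, 1, 1, 1, 1, 1, 1, 1, 1, 1, 1, 1, 1, 1]}}

```text
clock: 52.12
tool_pos: [0.5305, -0.3644, 0.1627]
eef_rot: [0.997, 0.083, -0.001, -0.001]
contact_force: [0.1, -0.2, -0.3]
opening: 0.006
finger_force: 0.0
```

>>> {"method": "jog_arm", "body": {"turn": [[0, 0, 0], [0, 0, 0], [0, 0, 0]], "translation": [[-0.05, 0, -0.02], [-0.1, 0, -0.02], [-0.1, 0, -0.02]], "grip": [1, 1, 1]}}

```text
clock: 52.5
tool_pos: [0.428, -0.3843, 0.1857]
eef_rot: [0.997, 0.079, -0.0, 0.001]
contact_force: [1.7, -0.4, 0.0]
opening: 0.005
finger_force: 0.0
```

```bash
python3 - <<'E'
from h import *
wheels('11.png'); to([.5375,-.4375,.145],.165)
im=snap('top','t11.png')
for n in('top','side'):
    im=cv2.cvtColor(cv2.imread('pics/'+{'top':'t11.png','side':'11.png'}[n]),cv2.COLOR_BGR2RGB)
    for u,v,ra in blobs(n,im): print(n,round(u),round(v),round(ra,1),ray(n,u,v,.163).round(4))
    for d in models.find_in(n,'start_top'): print(d)
w=cv2.imread('pics/w11.png'); s=cv2.imread('pics/11.png')
cv2.imwrite('pics/f11.png',np.hstack([cv2.resize(w,(400,311)),cv2.resize(s[60:169,220:360],(400,311),interpolation=cv2.INTER_CUBIC)]))
E
```

```text
tens [(np.int64(167), np.int64(165)), (np.int64(200), np.int64(153)), (np.int64(236), np.int64(146)), (np.int64(272), np.int64(143)), (np.int64(302), np.int64(146))]
units [(np.int64(198), np.int64(325)), (np.int64(233), np.int64(313)), (np.int64(271), np.int64(305)), (np.int64(308), np.int64(302)), (np.int64(340), np.int64(304))]
pos [ 0.4308 -0.3835  0.1852] q6,7 [0.82 0.03] F [0.3 0.2 0.4] op 0.007 shift [0.0965 0.0705 0.0405] turn [ 0.002 -0.001 -0.002]
top 153 207 13.8 [0.4555 0.2434 0.163 ]
top 106 204 14.0 [0.4577 0.3496 0.163 ]
top 103 169 13.8 [0.5375 0.3609 0.163 ]
top 148 162 13.8 [0.5572 0.2621 0.163 ]
side 319 110 11.3 [0.5584 0.2528 0.163 ]
side 405 109 20.7 [0.7878 0.2656 0.163 ]
{'position': [0.5343, -0.4403, 0.1109], 'p': 0.76}
```

View pics/f11.png

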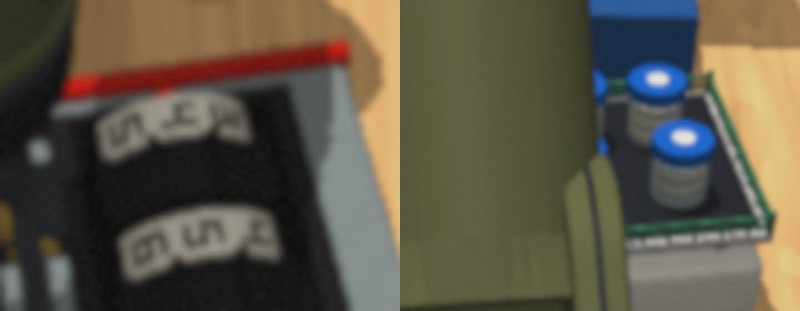

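>>> {"method": "jog_arm", "body": {"turn": [[0, 0, 0], [0, 0, 0], [0, 0, 0], [0, 0, 0], [0, 0, 0], [0, 0, 0], [0, 0, 0], [0, 0, 0]], "translation": [[0.045, 0.035, 0], [0.096, 0.071, 0], [0.096, 0.071, 0], [0.096, 0.071, 0.035], [0.096, 0.071, 0.055], [0.096, 0.071, 0.062], [0.096, 0.071, 0.066], [0.096, 0.071, 0.066]], "grip": [1, 1, 1, 1, 1, 1, 1, 1]}}

```text
clock: 53.7
tool_pos: [0.5368, -0.4377, 0.1209]
eef_rot: [0.997, 0.082, 0.001, 0.001]
contact_force: [-0.1, 2.4, 4.0]
opening: 0.009
finger_force: 2.3
```

```bash
python3 - <<'E'
from h import *
to([.5365,-.438,.1205],.165)
for k in range(1):
    a=snap('side','12.png'); b=snap('top','t12.png')
for n,im in(('side',a),('top',b)):
    for u,v,ra in blobs(n,im): print(n,round(u),round(v),round(ra,1),ray(n,u,v,.163).round(4))
cv2.imwrite('pics/f12.png',np.hstack([cv2.resize(a[60:169,220:360,::-1],(400,311),interpolation=cv2.INTER_CUBIC),cv2.resize(b[120:260,60:240,::-1],(400,311),interpolation=cv2.INTER_CUBIC)]))
E
```

```text
pos [ 0.5368 -0.4377  0.1209] q6,7 [ 0.94 -0.12] F [-0.1  2.4  4. ] op 0.009 shift [-0.0003  0.0003  0.0004] turn [ 0.002 -0.001 -0.001]
side 405 109 20.6 [0.7886 0.2673 0.163 ]
side 260 66 23.4 [0.3924 0.4774 0.163 ]
top 153 207 13.8 [0.4555 0.2434 0.163 ]
top 106 204 14.0 [0.4577 0.3496 0.163 ]
top 104 170 13.9 [0.5368 0.3603 0.163 ]
top 148 162 13.8 [0.5572 0.2621 0.163 ]
```

View pics/f12.png

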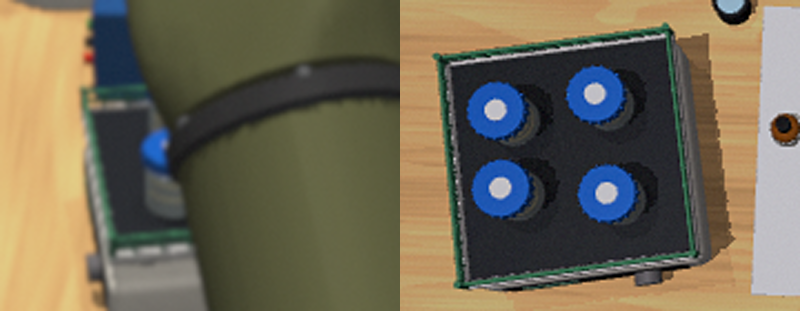

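>>> {"method": "jog_arm", "body": {"turn": [[0, 0, 0], [0, 0, 0], [0, 0, 0], [0, 0, 0], [0, 0, 0], [0, 0, 0], [0, 0, 0], [0, 0, 0], [0, 0, 0]], "translation": [[0, 0, 0.003], [0, 0, 0.003], [0, 0, 0.003], [0, 0, -0.05], [0, 0, -0.1], [0, 0, -0.12], [0, 0, -0.12], [0, 0, -0.12], [0, 0, -0.12]], "grip": [1, 1, 1, 1, 1, 1, 1, 1, 1]}}

```text
clock: 54.92
tool_pos: [0.5361, -0.4369, 0.2372]
eef_rot: [0.997, 0.082, -0.001, -0.0]
contact_force: [-0.7, -0.6, 0.8]
opening: 0.0
finger_force: 0.0
```

```bash
python3 - <<'E'
from h import *
b=snap('top','t13.png')
for u,v,ra in blobs('top',b): print(round(u),round(v),round(ra,1),ray('top',u,v,.163).round(4))
s=r.get_state(); print(s['tool_pos'],s['contact_force'],s['clock'])
print(r.finish_job())
E
```

```text
153 207 13.8 [0.4555 0.2434 0.163 ]
106 204 14.0 [0.4577 0.3496 0.163 ]
103 169 13.8 [0.5375 0.3609 0.163 ]
148 162 13.8 [0.5572 0.2621 0.163 ]
[ 0.53608383 -0.43711153  0.23755675] [-0.84285224  0.437926    0.38075526] 54.975
the job is handed in; nothing more can be done
None
```

I handed the job in at 55 s (no verdict came back): all four blue-lidded jars stand upright on the deck with lids pressed home, the timer reads 45, and the start button was pressed and released. One jar shifted about 17 mm on the deck, apparently the expected knock, but stayed well inside the gallery.

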